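# Reset the angle fence of a pastry cutting guide with its T-key

## Task

Take the T-key out of its wooden stand, put it down the bore of the cutting guide into the clamp screw and turn it anticlockwise (seen from above) as far as it goes to loosen the clamp. With the clamp loose, swing the fence (it has a knob) until it points straight at the mark tab, then turn the clamp screw clockwise with the key until it is fully tight again. Put the key back upright, fully down in its stand, and leave the two cupcakes and the mark tab where they are.

Things in the scene. Friction and masses are not known exactly. Their poses are not given: they have to be found in the camera images.
- tkey: Plain steel T-key, loose, 250 g, 124 mm long: shank 18 mm square (tapering to 10 mm square over the last 10 mm), crossbar on top 90 x 16 x 18 mm high, its middle 115 mm above the tip. Origin at the tip; z up the shank, x along the crossbar; the shank's flats face x and y. Starts upright in the stand, tip 10 mm above the table. Let go, it stands by itself in the stand or socket, leaning up to 6 degrees.
- stand_hole (a point): Centre of the mouth of the key stand's hole. Stand: fixed dark wooden block 74 x 74 x 60 mm; square hole 22 mm wide, sides along the point's x and y (the block's sides), 50 mm deep; mouth 60 mm above the table, floor 10 mm. It stands left or right of the guide; at the other side is a white crock of wooden utensils, 190 mm tall in all.
- socket (a point): Centre of the mouth of the clamp screw's square socket, on the fence's upright pivot axis. 20 mm wide, 36 mm deep; sides along the point's x and y, which turn with the screw; mouth 50 mm above the table, floor 14 mm. It lies deep in the grey boss's round bore (47 mm wide, rim 76 mm above the table), out of fingers' reach. With the key seated the crossbar's middle is 129 mm up.
- clamp (a joint): Turn of the clamp screw in rad: 0 tight (its start, hard stop), growing anticlockwise seen from above to 0.9, fully loose (hard stop). It turns against about 0.2 N m of friction and stays where left. The key has about 0.12 rad of play in the socket either way. Above about 0.1 the fence is free; nearer 0 a brake holds it firmly.
- fence_arm (a joint): Angle of the fence in rad about the upright pivot axis, growing anticlockwise seen from above, -0.75 to 0.75; at 0 the fence points along the guide's -x. Starts 0.35 or more to the negative side of the mark. With the clamp loose it moves with about 1 N at the knob and stays where left.
- fence_knob (a point): Middle (55 mm above the table) of the upright black round knob, 26 mm in diameter, 34 to 76 mm above the table, 145 mm from the pivot axis, on the fence's centre line. The fence: steel arm 16 mm wide, from the hub (46 mm radius) to 161 mm from the axis, top 34 mm above the table, with a thin pointer to 171 mm. The point's -x points outward from the pivot.
- mark_tab (a joint): Angle of the mark tab in rad, same axis, zero and direction as the fence: the fence points at the mark when both joint values are equal. It does not move unless knocked.
- mark_point (a point): Inner part of the mark tab, a dark steel block 16 x 14 mm with a thin nose, top 28 mm above the table, 178 to 202 mm from the pivot axis, on the aluminium board. This point: 185 mm from the axis, 16 mm above the table; its -x points outward from the pivot. The fine engraved lines on the board have no part in the task.
- guide: The fixed cutting guide. Origin on the pivot axis, on the table; z up. Board from 205 mm on its -x side to 55 mm on its +x side, 140 mm either way in y. The grey boss, 66 mm across and 76 mm high, stands on the axis.
- cupcake_a: A cupcake with cream, 62 mm across, 66 mm high; bystander. Origin under its centre.
- cupcake_b: Another cupcake of the same size; bystander. Origin under its centre.
Things that resemble listed ones, but are neither listed nor needed, are in the scene too. Leave any yellow look-alike of the tkey alone. What is shaped like the part that bears stand_hole but pink is not meant.

How it is judged:
By the outcome, as a careful person would: the job done as asked, in the order asked, and still so for the second after the job is handed in, with the robot touching nothing.
It also fails if it takes over 70 s, if anything falls off the work surface, if the arm or the gripper's body presses on something with over 40 N, if the wrist force passes 120 N, or if a joint passes its speed limit or range.

## Robot

A 7-joint arm with a two-finger parallel gripper is mounted at the origin on the work surface. World frame = base frame: x ahead of the robot, y to its left, z up, the work surface at z = 0. Lengths are in m, angles in rad, forces in N, time in s.
With the tool pointing down it reaches from about 0.425 to 0.875 m from the base axis. Payload 9.9 kg.
Tool frame: the origin (TCP) lies at the very end of the fingers, on their centre line; the grasp point (between the pads) lies 19 mm behind it; y points along the fingers, x is the direction in which the jaws open and shut, and the axes are right-handed (so a half turn about y gives the same grasp; the last joint's range is limited). The gripper opens to 85 mm and grips with 20 to 120 N. Pads are 22 mm wide; open, the fingers measure 114 mm over their backs; the gripper's body (76 mm by 85 mm) begins 54 mm behind the grasp point. The pads swing forward as they close: fully open they stand 13 mm farther back than shut.
Start: joints at [1.202, 0.576, 0.025, 1.437, -0.015, 1.129, -0.057], TCP at [0.19, -0.648, 0.209] pointing down, gripper open.
Joint ranges: [-2.76, 2.76], [-0.34, 2.15], [-1.52, 1.57], [0.19, 2.46], [-1.09, 4.23], [0.17, 1.99], [-2.82, 2.82]. Speed limits (rad/s): [2.22, 2.22, 3.01, 3.01, 3.14, 3.14, 3.14].

## Interface

Orientations are given as a rotation vector (axis times angle).
In Python, from station import manip gives the robot as it stands.
- The arm moves only by the tool step_arm, never from a script. Its argument "series" is a list of rows, each a list of 7 numbers: the shift along the tool's x, y, z in mm, then the turn, a rotation vector about the tool's x, y, z in degrees, then the gripper command: -1 is fully open, 1 is shut, values between are in proportion. In form: [[x, y, z, rx, ry, rz, fingers], ...]. A call has 1 to 12 rows; each row shifts and turns the commanded pose from where the row before left it, along the tool's axes as they then stand; what a row does not reach is not made up. A row lasts 1/8 s, in which the tool goes at most 62.5 mm and 10.7 degrees, less where a joint would pass 70% of its speed; a pose out of reach is approached as far as the arm can. A call is refused whole if a number of a shift passes 62.5 or a number of a turn 10.7, either way. A call with a gripper value outside its range is refused whole. The fingers move at their own pace and stop on an object; "grip_force" is the grip in N (left out, the last holds). Time passes only in rows, so rows that do not move let the fingers close. It gives the time, the measured TCP pose, the force and the opening at its end, in the units of the state.
- manip.observe(): the state, without advancing time (a new reading comes with each control period).
- manip.grab_frame(name): name is "scene" or "top" or "wrist"; returns a dict with "frame" (420x560x3 uint8, red, green, blue), "fx", "fy", "cx", "cy" (pixels), "k1" (the pictures are not rectified: a ray, as slopes to the right and down, at radius r is drawn at 1 + k1 r^2 times it, then the intrinsics apply), "R" (3x3) and "t" (3): a world point X has camera coordinates R X + t. Camera axes: x right, y down, z forward; pixel columns grow to the right and rows downward; lengths in m; the calibration is good to about 2 mm. A picture is of the moment at which its call begins. There is no depth.
- manip.sign_off(): hands the job in, once; it reports no verdict.
Trained networks look in a picture, given as the dict that the camera call returned (one of the last four; its "shot" number tells which), for a name from the list of things; names that differ only in an ending like _2 or _b are one class to them, and where a whole thing is asked for, a point or a joint stands for the part that bears it (a point fixed in the world has none). Each returns a list of dicts, best first, with "conf" (0 to 1); they miss things now and then, are a little off and sometimes report something else, mostly with a low value. They report only what shows in the picture. A call takes as long as a camera call. They do not tell look-alikes from the thing itself.
- manip.search_frame(picture, name): "bbox" ([left, top, right, bottom] in pixels, round what is visible of it).
The state is a dict: "clock": time; "joint_positions": joint angles; "qvel": joint speeds; "tau": joint torques, N m; "tcp_pos": TCP position; "tcp_rot": TCP orientation; "contact_force": force on the tool from outside, world axes, zero at the start; "ft_torque": the same for the moment, N m; "grip_width": finger opening in m.
Only numpy, scipy, OpenCV 4.12 (cv2) and the standard library are available. Lean on these libraries where they do the work, as an engineer would, in place of code of your own. Each camera call takes 0.05 s, during which the arm holds its last target. There are 200 camera calls.

## Working session

There is one attempt and no reset: what is moved stays moved. The work goes in short steps, Python scripts to look and compute and a tool call to move; the robot and the scene stay as the last step left them, time stands still between calls to the robot, and variables do not carry over. Pictures are saved under pics/ and viewed, about 8 in all and at most 12, crops included, and the job is handed in when it is done.

Besides the shell and the picture viewer there is one more tool, called after "Request:" as name([rows], argument=value, ...), one row to a line, values as JSON. step_arm: Moves the arm, as the interface text tells. Its arguments: {"type":"object","properties":{"series":{"type":"array"},"grip_force":{"type":"number"}},"required":["series"]}

```bash
mkdir -p pics; ls; python3 - <<'E'
from station import manip
import cv2,pickle
s=manip.observe();print({k:s[k] for k in('clock','tcp_pos','tcp_rot','grip_width')})
for n in('scene','top'):
    p=manip.grab_frame(n);cv2.imwrite(f'pics/{n}1.png',cv2.resize(p['frame'][:,:,::-1],(784,588)))
    pickle.dump(p,open(f'{n}1.pkl','wb'))
    print(n,p['fx'],p['cx'],p['cy'],p['k1'],p['R'],p['t'])
    for k in('tkey','stand_hole','socket','fence_knob','mark_point','guide','cupcake_a','fence_arm','mark_tab'):
        try: print(k,[([round(float(v)) for v in d['bbox']],round(d['conf'],2)) for d in manip.search_frame(p,k)])
        except Exception as e: print(k,e)
E
```

```text
pics
{'clock': 0.0, 'tcp_pos': array([ 0.18952086, -0.64731533,  0.20772621]), 'tcp_rot': array([-1.32961332,  0.99787362, -0.9955142 ]), 'grip_width': 0.08530976488977343}
scene 407.8149254295046 281.61810530622176 207.44271156180957 -0.01345474881076986 [[ 0.67247165  0.74008701 -0.0072868 ]
 [ 0.59569785 -0.54706446 -0.58810249]
 [-0.43923336  0.39114153 -0.80875358]] [-0.43245645 -0.28774698  1.34360165]
tkey [([345, 115, 370, 148], 0.89), ([381, 105, 409, 144], 0.72)]
stand_hole [([292, 125, 322, 158], 0.56), ([250, 176, 291, 253], 0.42)]
socket []
fence_knob [([254, 178, 289, 254], 0.81)]
mark_point []
guide [([180, 171, 318, 294], 0.96), ([341, 116, 369, 147], 0.61)]
cupcake_a [([175, 326, 205, 360], 0.86), ([380, 178, 399, 202], 0.83), ([346, 117, 369, 149], 0.3)]
fence_arm [([248, 176, 289, 252], 0.81)]
mark_tab [([200, 214, 210, 221], 0.6), ([382, 175, 400, 203], 0.4)]
top 455.92078939107193 284.276354965551 212.71165854617732 -0.15566048455773082 [[ 1.44134552e-02 -9.99893461e-01  2.30623558e-03]
 [-9.89372486e-01 -1.45954713e-02 -1.44668781e-01]
 [ 1.44687029e-01 -1.96549028e-04 -9.89477450e-01]] [0.07214419 0.56880106 1.38909512]
tkey [([132, 193, 158, 206], 0.8), ([184, 196, 196, 222], 0.58)]
stand_hole [([181, 202, 208, 229], 0.92), ([201, 239, 229, 271], 0.61)]
socket [([306, 192, 316, 203], 0.45), ([291, 187, 326, 247], 0.3)]
fence_knob [([289, 188, 325, 245], 0.87)]
mark_point []
guide []
cupcake_a [([199, 154, 215, 172], 0.68), ([398, 165, 418, 185], 0.62)]
fence_arm [([288, 186, 327, 247], 0.62)]
mark_tab []
```

View pics/scene1.png

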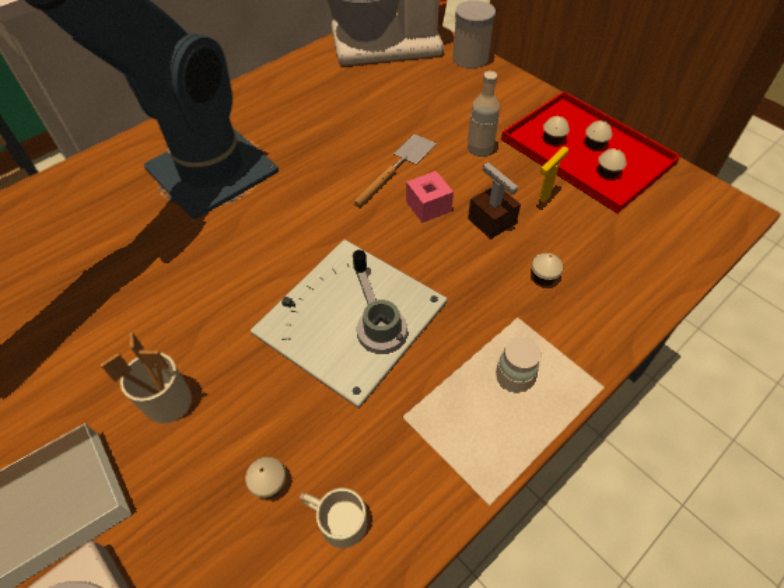

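View pics/top1.png

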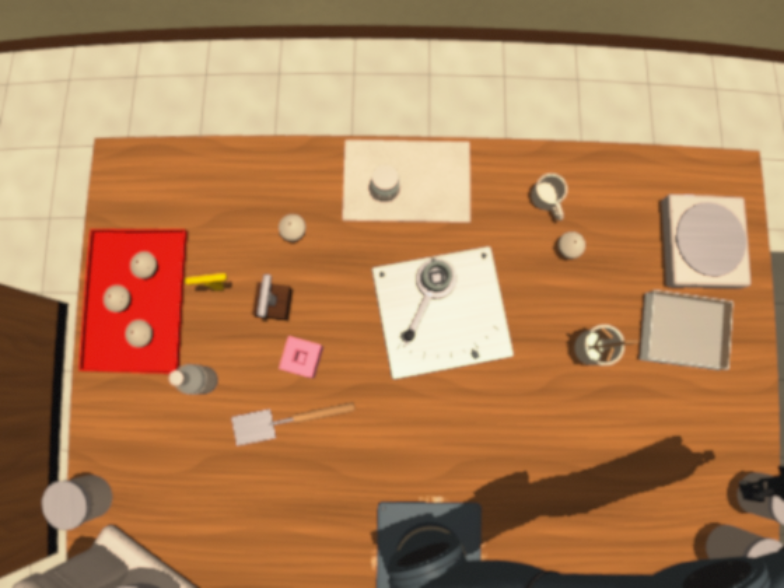

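Scene (784-px picture): the grey steel T-key is at (497,185) in the dark stand at (494,213). The yellow look-alike is at (550,175) and the pink block at (429,196); both are to be left alone. The guide boss is at (381,320), the knob at (360,261) and the mark tab at (289,301). The cupcakes are at (547,268) and (266,478). The top view agrees.

```bash
cat > h.py <<'E'
import numpy as np,cv2,pickle
from scipy.spatial.transform import Rotation as Ro
from scipy.optimize import least_squares
def proj(p,X):
    c=np.atleast_2d(X)@np.array(p['R']).T+np.array(p['t']);s=c[:,:2]/c[:,2:]
    s=s*(1+p['k1']*(s**2).sum(1,keepdims=True));return s*[p['fx'],p['fy']]+[p['cx'],p['cy']]
def unproj(p,uv,z):
    d=(np.array(uv,float)-[p['cx'],p['cy']])/[p['fx'],p['fy']];s=d.copy()
    for _ in range(20): s=d/(1+p['k1']*(s@s))
    R=np.array(p['R']);t=np.array(p['t']);r=R.T@[s[0],s[1],1];C=-R.T@t
    return C+r*(z-C[2])/r[2]
E
python3 - <<'E'
from h import *
T=pickle.load(open('top1.pkl','rb'));S=pickle.load(open('scene1.pkl','rb'))
f=lambda u,v:((u+.5)/1.4-.5,(v+.5)/1.4-.5)
for n,a,b,z in [('bar',(265,296),(499,178),.125),('stand',(275,301),(494,203),.06),('boss',(437,276),(382,314),.076),('knob',(408,335),(360,256),.07),('tab',(475,353),(289,301),.028),('cup1',(292,228),(547,265),.04),('cup2',(571,245),(266,475),.04),('board+y far',(374,267),None,.01),('b',(491,248),None,.01),('c',(512,355),(251,330),.01),('d',(394,377),(346,241),.01)]:
    print(n,unproj(T,f(*a),z).round(3), b and unproj(S,f(*b),z).round(3))
from station import manip
s=manip.observe();print(Ro.from_rotvec(s['tcp_rot']).as_matrix().round(3))
c=[cv2.resize(T['frame'][185:275,170:290],None,fx=5,fy=5,interpolation=2)[:,:,::-1]]
cv2.imwrite('pics/crop1.png',cv2.resize(S['frame'][90:250,180:430],(800,512),interpolation=2)[:,:,::-1])
p=manip.grab_frame('wrist');print(p['fx'],p['cx'],p['cy'],p['k1'],np.array(p['R']).round(3),p['t'], -np.array(p['R']).T@p['t'])
E
```

```text
bar [0.556 0.363 0.125] [0.559 0.359 0.125]
stand [0.554 0.354 0.06 ] [0.562 0.354 0.06 ]
boss [ 0.613 -0.004  0.076] [ 0.62  -0.008  0.076]
knob [0.482 0.058 0.07 ] [0.489 0.052 0.07 ]
tab [ 0.448 -0.094  0.028] [ 0.454 -0.098  0.028]
cup1 [0.726 0.326 0.04 ] [0.733 0.321 0.04 ]
cup2 [ 0.697 -0.316  0.04 ] [ 0.703 -0.322  0.04 ]
board+y far [0.644 0.137 0.01 ] None
b [ 0.693 -0.134  0.01 ] None
c [ 0.445 -0.18   0.01 ] [ 0.447 -0.184  0.01 ]
d [0.392 0.087 0.01 ] [0.398 0.086 0.01 ]
[[ 0.281  0.     0.96 ]
 [-0.96  -0.     0.281]
 [ 0.    -1.    -0.   ]]
375.62343878262067 280.16633629390594 209.59321084163346 0.028489113464079768 [[ 0.281 -0.96  -0.   ]
 [-0.921 -0.27   0.28 ]
 [-0.269 -0.078 -0.96 ]] [-0.67450828 -0.03733558  0.37862724] [ 0.25667068 -0.62787431  0.37364149]
```

View pics/crop1.png

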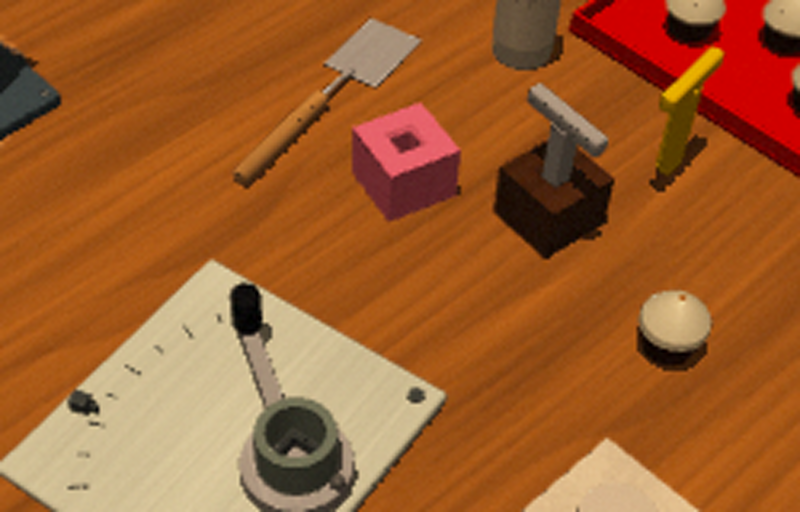

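The crop shows one grey key in the dark stand (550,140). The yellow key (690,100) and the pink block (405,160) are decoys. Next I move above the guide so the wrist camera can look down the bore.

Request:
step_arm([
  [-41.5,-3,43.5,0,0,0,-1],
  [-41.5,-3,43.5,0,0,0,-1],
  [-41.5,-3,43.5,0,0,0,-1],
  [-41.5,-3,43.5,0,0,0,-1],
  [-41.5,-3,43.5,0,0,0,-1],
  [-41.5,-3,43.5,0,0,0,-1],
  [-41.5,-3,43.5,0,0,0,-1],
  [-41.5,-3,43.5,0,0,0,-1],
  [-41.5,-3,43.5,0,0,0,-1],
  [-41.5,-3,43.5,0,0,0,-1],
  [-41.5,-3,43.5,0,0,0,-1],
  [-41.5,-3,43.5,0,0,0,-1],
])

```text
clock: 2.55
tcp_pos: [0.5516, -0.0215, 0.245]
tcp_rot: [-1.33, 0.996, -0.998]
contact_force: [1.2, -0.9, 0.8]
grip_width: 0.0855
```

```bash
cat >> h.py <<'E'
def st():
    from station import manip
    s=manip.observe();M=Ro.from_rotvec(s['tcp_rot']).as_matrix()
    print('t',round(s['clock'],2),'tcp',np.round(s['tcp_pos'],4),'yaw x',round(np.degrees(np.arctan2(M[1,0],M[0,0])),2),'down',M[:,1].round(3),'w',round(s['grip_width'],4),'F',np.round(s['contact_force'],1),'T',np.round(s['ft_torque'],2),'j',np.round(s['joint_positions'],2))
    return s,M
def snap(n,f):
    from station import manip
    p=manip.grab_frame(n);pickle.dump(p,open(f+'.pkl','wb'));return p
E
python3 - <<'E'
from h import *
s,M=st();p=snap('wrist','w1')
cv2.imwrite('pics/w1.png',cv2.resize(p['frame'][:,:,::-1],(784,588)))
E
```

```text
t 2.55 tcp [ 0.5516 -0.0215  0.245 ] yaw x -73.7 down [ 0.001 -0.    -1.   ] w 0.0855 F [ 1.2 -0.9  0.8] T [-0.04 -0.04 -0.01] j [ 0.08  0.36 -0.18  1.71  0.07  1.08 -1.41]
```

View pics/w1.png

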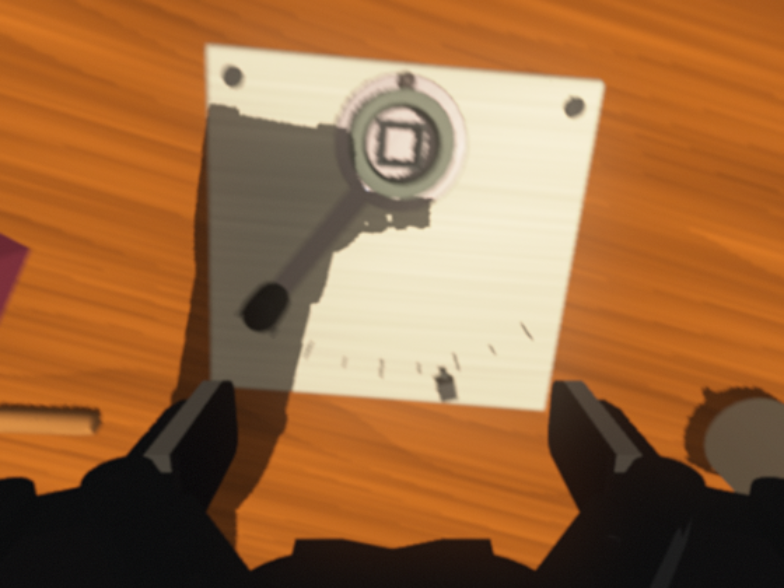

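The wrist view shows the boss at (403,143), the socket square inside it at about (400,146), the knob at (266,305), the mark tab at (446,382) and the fence to the lower left. I'll enlarge the bore and the tab and fit them.

```bash
python3 - <<'E'
from h import *
p=pickle.load(open('w1.pkl','rb'));F=p['frame']
a=cv2.resize(F[55:150,240:335],None,fx=6,fy=6,interpolation=2)
b=cv2.resize(F[225:295,285:355],(230,230),interpolation=2)
c=cv2.resize(F[190:245,160:215],(230,230),interpolation=2)
im=np.zeros((570,800,3),np.uint8);im[:,:570]=a;im[:230,570:]=b;im[240:470,570:]=c
cv2.imwrite('pics/w1c.png',im[:,:,::-1])
f=lambda u,v:((u+.5)/1.4-.5,(v+.5)/1.4-.5)
for n,q,z in[('boss',(403.5,144),.076),('knobtop',(270,300),.076),('c1',(206,44),.01),('c2',(604,82),.01),('c3',(545,411),.01),('c4',(211,387),.01),('tab',(446,384),.028)]:print(n,unproj(p,f(*q),z).round(4))
E
```

```text
boss [ 0.6183 -0.0087  0.076 ]
knobtop [0.4982 0.0478 0.076 ]
c1 [0.643  0.1396 0.01  ]
c2 [ 0.6974 -0.1336  0.01  ]
c3 [ 0.4439 -0.1867  0.01  ]
c4 [0.3868 0.088  0.01  ]
tab [ 0.4519 -0.0946  0.028 ]
```

View pics/w1c.png

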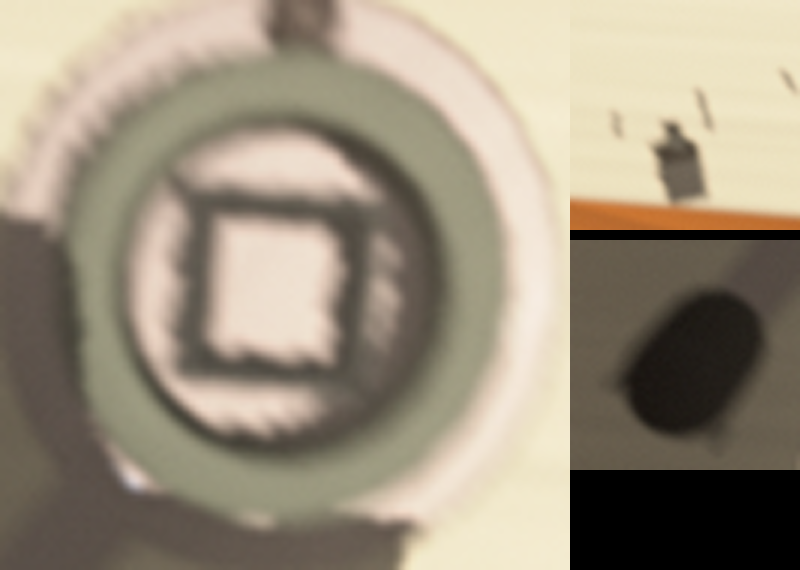

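```bash
python3 - <<'E'
from h import *
p=pickle.load(open('w1.pkl','rb'))
g=lambda u,v:((u+.5)/6-.5+240,(v+.5)/6-.5+55)
P=np.array([unproj(p,g(*q),.05) for q in[(185,195),(368,198),(355,378),(182,372)]])[:,:2]
print(P.round(4),P.mean(0))
for i in range(4):
    d=P[(i+1)%4]-P[i];print(np.linalg.norm(d).round(4),np.degrees(np.arctan2(d[1],d[0]))%90)
Q=np.array([unproj(p,g(*q),.014) for q in[(213,215),(342,215),(338,360),(208,360)]])[:,:2];print(Q.mean(0))
for i in range(4):
    d=Q[(i+1)%4]-Q[i];print(np.linalg.norm(d).round(4),np.degrees(np.arctan2(d[1],d[0]))%90)
print(unproj(p,g(290,288),.076),unproj(p,g(285,287),.05))
h=lambda u,v:((u-570+.5)*70/230-.5+285,(v+.5)*70/230-.5+225)
for q,z in[((681,172),.028),((672,127),.02)]:
    X=unproj(p,h(*q),z);print(X,np.arctan2(-X[1]-.0086,.6172-X[0]),np.hypot(X[1]+.0086,.6172-X[0]))
E
```

```text
[[ 0.6268  0.0101]
 [ 0.6342 -0.0167]
 [ 0.6084 -0.0226]
 [ 0.6017  0.0034]] [ 0.61778182 -0.0064216 ]
0.0277 15.378848593792625
0.0265 12.850854645115845
0.0268 14.349542564638341
0.026 14.816758260925281
[ 0.61762716 -0.00741261]
0.0216 16.267152864083883
0.0234 15.355961642458084
0.0221 16.271562069015616
0.0234 13.97188286017412
[ 0.61837498 -0.00851307  0.076     ] [ 0.61829258 -0.00827306  0.05      ]
[ 0.44855999 -0.09572258  0.028     ] 0.47685399773763854 0.18981516626028072
[ 0.4602621  -0.08953413  0.02      ] 0.47613491905583744 0.1765781346174116
```

The socket axis is at about (0.618,-0.008), with its sides at about 14.8° (mod 90). The mark direction is about π+0.477. Now to the key.

Request:
step_arm([
  [-47.4,0,25.1,0,0,0,-1],
  [-47.4,0,25.1,0,0,0,-1],
  [-47.4,0,25.1,0,0,0,-1],
  [-47.4,0,25.1,0,0,0,-1],
  [-47.4,0,25.1,0,0,0,-1],
  [-47.4,0,25.1,0,0,0,-1],
  [-47.4,0,25.1,0,0,0,-1],
  [0,0,0,0,-10.25,0,-1],
  [0,0,0,0,-10.25,0,-1],
  [0,0,0,0,-10.25,0,-1],
  [0,0,0,0,-10.25,0,-1],
  [0,0,0,0,-10.25,0,-1],
])

```text
clock: 4.1
tcp_pos: [0.6262, 0.3442, 0.2445]
tcp_rot: [-1.55, 0.303, -0.303]
contact_force: [1.0, 0.2, -0.1]
grip_width: 0.0855
```

Request:
step_arm([
  [0,0,0,0,-10.25,0,-1],
  [0,0,0,0,-10.25,0,-1],
  [0,0,0,0,-10.25,0,-1],
  [0,0,0,0,-10.25,0,-1],
  [0,0,0,0,-10.25,0,-1],
  [0,0,0,0,-10.25,0,-1],
  [0,0,0,0,-10.25,0,-1],
  [0,0,0,0,-10.25,0,-1],
  [0,0,0,0,-10.25,0,-1],
  [0,0,0,0,-10.25,0,-1],
  [0,0,0,0,0,0,-1],
])

```text
clock: 5.48
tcp_pos: [0.6263, 0.3441, 0.2443]
tcp_rot: [-1.286, -1.079, 1.08]
contact_force: [-0.2, -0.2, -0.5]
grip_width: 0.0857
```

```bash
python3 - <<'E'
from h import *
s,M=st();p=snap('wrist','w2')
cv2.imwrite('pics/w2.png',cv2.resize(p['frame'][:,:,::-1],(784,588)))
E
```

```text
t 5.47 tcp [0.6263 0.3441 0.2443] yaw x 79.99 down [-0.001 -0.    -1.   ] w 0.0857 F [-0.2 -0.2 -0.5] T [-0.01 -0.   -0.03] j [-0.15  0.72 -0.86  1.24  0.53  1.41  0.43]
```

View pics/w2.png

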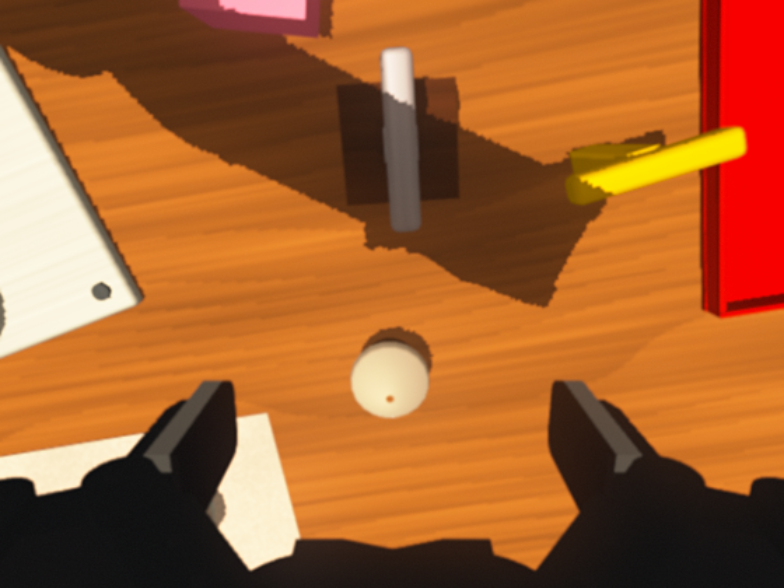

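The wrist view shows the crossbar from (397,50) to (405,230) above the dark block, corners (337,86), (455,78), (459,197), (347,204). The yellow look-alike is at (655,165) and a cupcake at (390,378).

```bash
python3 - <<'E'
from h import *
s,M=st()
p=pickle.load(open('w2.pkl','rb'))
f=lambda u,v:((u+.5)/1.4-.5,(v+.5)/1.4-.5)
e=[unproj(p,f(*q),.134) for q in[(396.5,48),(405.5,230)]];d=e[0]-e[1]
print(e,np.linalg.norm(d),np.degrees(np.arctan2(d[1],d[0])), (e[0]+e[1])/2)
P=np.array([unproj(p,f(*q),.06) for q in[(337,86),(455,78),(459,197),(347,204)]])[:,:2]
print(P.round(4),P.mean(0))
for i in range(4):
    d=P[(i+1)%4]-P[i];print(np.linalg.norm(d).round(4),np.degrees(np.arctan2(d[1],d[0]))%90)
E
```

```text
t 5.53 tcp [0.6263 0.3442 0.2444] yaw x 79.83 down [-0.  0. -1.] w 0.0853 F [-0.6 -0.4 -0.4] T [-0.    0.04 -0.01] j [-0.15  0.72 -0.86  1.24  0.53  1.41  0.43]
[array([0.51401915, 0.36573691, 0.134     ]), array([0.6008075 , 0.35539734, 0.134     ])] 0.08740208432602342 173.2060627873283 [0.55741332 0.36056713 0.134     ]
[[0.5175 0.3283]
 [0.5257 0.4008]
 [0.5976 0.3933]
 [0.5893 0.3201]] [0.55750978 0.36062393]
0.0729 83.54682611838207
0.0724 84.04586165517253
0.0737 83.49486350768494
0.0723 83.41896054562085
```

Request:
step_arm([
  [0,0,0,0,-3.6,0,-1],
  [4.2,0,35.1,0,0,0,-1],
  [4.3,0,35.2,0,0,0,-1],
  [0,40,0,0,0,0,-1],
  [0,40,0,0,0,0,-1],
  [0,30,0,0,0,0,-1],
  [0,19,0,0,0,0,-1],
  [0,0,0,0,0,0,1],
  [0,0,0,0,0,0,1],
  [0,0,0,0,0,0,1],
  [0,0,0,0,0,0,1],
  [0,0,0,0,0,0,1],
], grip_force=80)

```text
clock: 7.02
tcp_pos: [0.5573, 0.3609, 0.116]
tcp_rot: [-1.26, -1.128, 1.127]
contact_force: [0.6, -0.5, -0.3]
grip_width: -0.0001
```

```bash
python3 -c "
from h import *
st()"
```

```text
t 7.03 tcp [0.5573 0.3609 0.116 ] yaw x 83.66 down [ 0.001  0.    -1.   ] w -0.0001 F [ 0.6 -0.5 -0.3] T [ 0.05  0.01 -0.02] j [-0.18  0.76 -0.85  1.56  0.62  1.1   0.29]
```

The fingers shut fully, so there is nothing between them. I'll look.

```bash
python3 - <<'E'
from h import *
a=snap('wrist','w3')['frame'];b=snap('scene','s3')['frame']
im=np.zeros((420,800,3),np.uint8);im[:300,:400]=cv2.resize(a,(400,300));im[:400,400:]=cv2.resize(b[80:180,300:400],(400,400),interpolation=2)
cv2.imwrite('pics/w3.png',im[:,:,::-1])
E
```

```text
(no output)
```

View pics/w3.png

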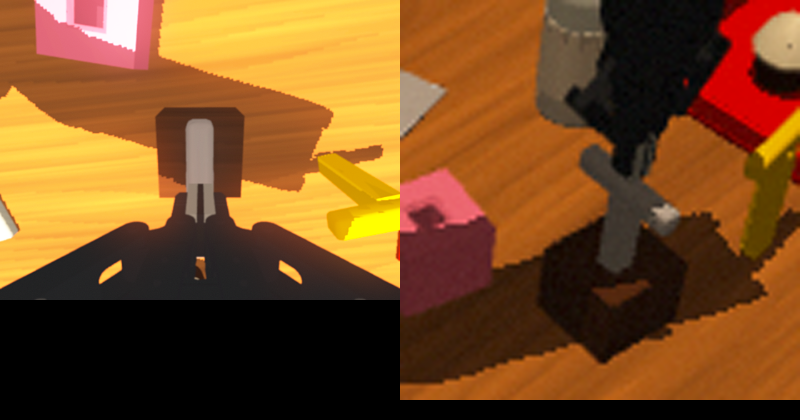

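```bash
python3 - <<'E'
from h import *
s,M=st()
w=pickle.load(open('w3.pkl','rb'));S=pickle.load(open('s3.pkl','rb'))
u=np.array([np.cos(np.radians(173.4)),np.sin(np.radians(173.4)),0]);c=np.array([.5574,.3606,.134])
X=[c+.045*u,c,c-.045*u,s['tcp_pos']]
print('wrist in pic coords',(proj(w,X)*400/560).round(),'scene',((proj(S,X)-[300,80])*4+[400,0]).round())
a=w['frame'][120:380,180:380];b=S['frame'][90:160,320:390]
im=np.zeros((600,800,3),np.uint8);im[:520,:400]=cv2.resize(a,(400,520),interpolation=2);im[:400,400:]=cv2.resize(b,(400,400),interpolation=2)
cv2.imwrite('pics/w3b.png',np.clip(im.astype(float)*1.6,0,255).astype(np.uint8)[:,:,::-1])
print((proj(w,X)-[180,120])*2, (proj(S,X)-[320,90])*400/70+[400,0])
E
```

```text
t 7.12 tcp [0.5573 0.3608 0.1158] yaw x 83.66 down [ 0.  0. -1.] w 0.0002 F [ 1.1 -0.2  0.7] T [ 0.05  0.02 -0.04] j [-0.18  0.76 -0.85  1.56  0.62  1.1   0.29]
wrist in pic coords [[200. 123.]
 [200. 197.]
 [200. 261.]
 [200. 184.]] scene [[584. 141.]
 [626. 176.]
 [671. 213.]
 [623. 195.]]
[[200.56300604 103.49516983]
 [199.67115868 310.89502696]
 [198.90213047 489.65709035]
 [200.50398735 276.06299183]] [[548.20316679 143.68739374]
 [609.21525327 194.20051445]
 [672.59309205 246.69976261]
 [604.08857198 221.70542879]]
```

View pics/w3b.png

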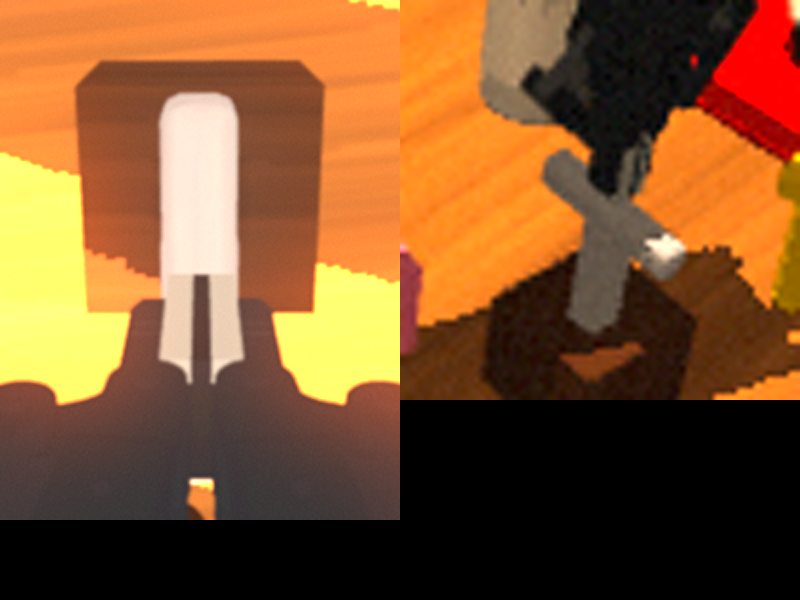

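The bar is exactly where measured, but the fingertips have shut just above it, higher than the reported TCP suggests. I'll open, go 18 mm deeper and close again; that clears the stand either way.

Request:
step_arm([
  [0,-10,0,0,0,0,-1],
  [0,-10,0,0,0,0,-1],
  [0,0,0,0,0,0,-1],
  [0,0,0,0,0,0,-1],
  [0,0,0,0,0,0,-1],
  [0,20,0,0,0,0,-1],
  [0,18,0,0,0,0,-1],
  [0,0,0,0,0,0,1],
  [0,0,0,0,0,0,1],
  [0,0,0,0,0,0,1],
  [0,0,0,0,0,0,1],
  [0,0,0,0,0,0,1],
], grip_force=80)

```text
clock: 8.62
tcp_pos: [0.5575, 0.3612, 0.0985]
tcp_rot: [-1.26, -1.129, 1.126]
contact_force: [-0.8, -1.0, 5.7]
grip_width: 0.0137
```

```bash
python3 -c "
from h import *
st()"
```

```text
t 8.62 tcp [0.5575 0.3612 0.0985] yaw x 83.66 down [ 0.001  0.001 -1.   ] w 0.0137 F [-0.8 -1.   5.7] T [-0.1   0.09 -0.  ] j [-0.18  0.78 -0.84  1.58  0.63  1.07  0.27]
```

Request:
step_arm([
  [0,0,0,0,0,0,-1],
  [0,0,0,0,0,0,-1],
  [0,0,0,0,0,0,-1],
  [0,0,0,0,0,0,-1],
  [0,9,0,0,0,0,-1],
  [0,0,0,0,0,0,1],
  [0,0,0,0,0,0,1],
  [0,0,0,0,0,0,1],
  [0,0,0,0,0,0,1],
  [0,0,0,0,0,0,1],
], grip_force=80)

```text
clock: 9.88
tcp_pos: [0.5574, 0.361, 0.0891]
tcp_rot: [-1.26, -1.128, 1.127]
contact_force: [-0.5, -0.7, 3.4]
grip_width: 0.0148
```

```bash
python3 - <<'E'
from h import *
st();w=snap('wrist','w4');S=snap('scene','s4')
a=w['frame'][120:380,180:380];b=S['frame'][90:160,320:390]
im=np.zeros((600,800,3),np.uint8);im[:520,:400]=cv2.resize(a,(400,520),interpolation=2);im[:400,400:]=cv2.resize(b,(400,400),interpolation=2)
cv2.imwrite('pics/w4.png',np.clip(im.astype(float)*1.6,0,255).astype(np.uint8)[:,:,::-1])
E
```

```text
t 9.88 tcp [0.5574 0.361  0.0891] yaw x 83.66 down [ 0.001  0.001 -1.   ] w 0.0148 F [-0.5 -0.7  3.4] T [-0.03 -0.02  0.01] j [-0.19  0.79 -0.83  1.59  0.64  1.06  0.27]
```

View pics/w4.png

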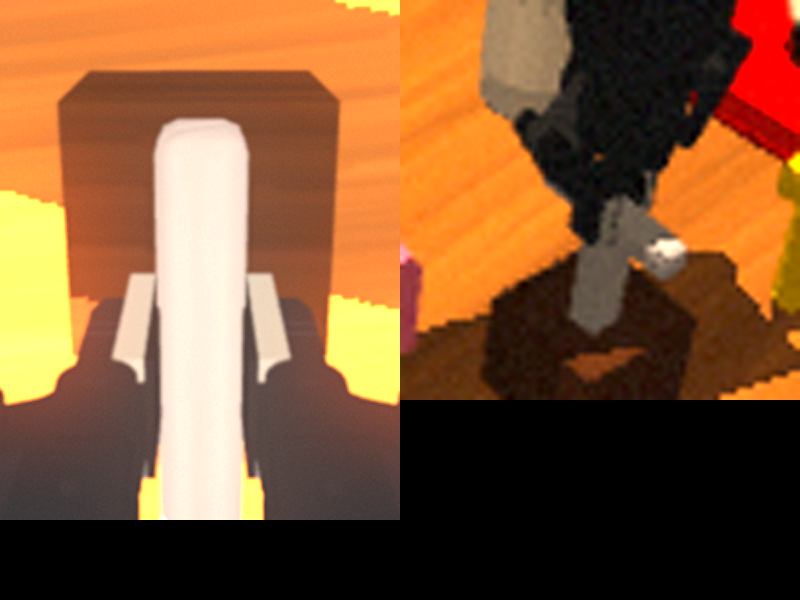

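The bar is now well between the pads (width 15 mm, wrist view symmetric). I lift, carry it over the bore and turn to the socket's yaw.

Request:
step_arm([
  [0,-20,0,0,0,0,1],
  [0,-45,0,0,0,0,1],
  [0,-46,0,0,0,0,1],
  [-45,0,-12.6,0,0,0,1],
  [-45,0,-12.6,0,0,0,1],
  [-45,0,-12.6,0,0,0,1],
  [-45,0,-12.6,0,0,0,1],
  [-45,0,-12.6,0,0,0,1],
  [-45,0,-12.6,0,0,0,1],
  [-45,0,-12.6,0,0,0,1],
  [-45,0,-12.6,0,0,0,1],
])

```text
clock: 11.35
tcp_pos: [0.6176, -0.0097, 0.2005]
tcp_rot: [-1.26, -1.128, 1.127]
contact_force: [0.0, -0.1, -2.0]
grip_width: 0.0142
```

Request:
step_arm([
  [0,0,0,0,9.84,0,1],
  [0,0,0,0,9.84,0,1],
  [0,0,0,0,9.84,0,1],
  [0,0,0,0,9.84,0,1],
  [0,0,0,0,9.84,0,1],
  [0,0,0,0,9.84,0,1],
  [0,0,0,0,9.84,0,1],
  [0,0,0,0,0,0,1],
])

```text
clock: 12.35
tcp_pos: [0.6175, -0.0077, 0.2005]
tcp_rot: [-1.561, -0.204, 0.204]
contact_force: [0.0, 0.1, -3.6]
grip_width: 0.0149
```

```bash
python3 - <<'E'
from h import *
s,M=st();S=snap('scene','s5');W=snap('wrist','w5')
z=s['tcp_pos'][2]-.079;t=s['tcp_pos']
x0=proj(S,[t[0],t[1],z])[0];print('tip proj',x0, 'boss',proj(S,[.6178,-.0082,.076]))
b=S['frame'][140:260,210:330];k=400/120
im=np.zeros((420,800,3),np.uint8);im[:400,:400]=cv2.resize(b,(400,400),interpolation=2);im[:300,400:]=cv2.resize(W['frame'],(400,300))
print((x0-[210,140])*k)
cv2.imwrite('pics/s5.png',np.clip(im.astype(float)*1.4,0,255).astype(np.uint8)[:,:,::-1])
E
```

```text
t 12.35 tcp [ 0.6175 -0.0077  0.2005] yaw x 14.88 down [ 0. -0. -1.] w 0.0149 F [ 0.   0.1 -3.6] T [-0.04 -0.04  0.02] j [ 0.32  0.55 -0.62  1.6   0.34  1.11 -0.13]
tip proj [271.63009368 212.86303557] boss [[272.05575125 223.65870348]]
[205.43364559 242.87678524]
```

View pics/s5.png

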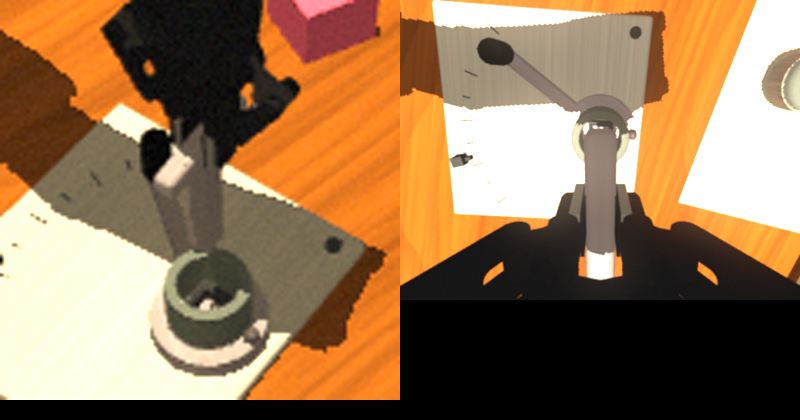

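The tip sits over the bore: scene crop (205,243), matching the projection. Descending.

Request:
step_arm([
  [0.2,30,-0.5,0,0,0,1],
  [0,30,0,0,0,0,1],
  [0,10,0,0,0,0,1],
  [0,8,0,0,0,0,1],
  [0,8,0,0,0,0,1],
])

```text
clock: 13.08
tcp_pos: [0.6185, -0.0085, 0.1141]
tcp_rot: [-1.561, -0.204, 0.202]
contact_force: [-0.5, 0.3, -2.2]
grip_width: 0.0151
```

```bash
python3 -c "
from h import *
st()"
```

```text
t 13.07 tcp [ 0.6185 -0.0085  0.1141] yaw x 14.81 down [ 0.001  0.    -1.   ] w 0.0151 F [-0.5  0.3 -2.2] T [-0.02  0.17  0.05] j [ 0.29  0.63 -0.58  1.7   0.42  0.94 -0.19]
```

Request:
step_arm([
  [0,8,0,0,0,0,1],
  [0,7,0,0,0,0,1],
  [0,5,0,0,0,0,1],
  [0,0,0,0,0,0,1],
])

```text
clock: 13.58
tcp_pos: [0.618, -0.0085, 0.0935]
tcp_rot: [-1.561, -0.203, 0.203]
contact_force: [-0.5, -0.1, -2.4]
grip_width: 0.0149
```

```bash
python3 -c "
from h import *
st()"
```

```text
t 13.57 tcp [ 0.618  -0.0085  0.0935] yaw x 14.79 down [ 0.  0. -1.] w 0.0149 F [-0.5 -0.1 -2.4] T [-0.03 -0.02 -0.03] j [ 0.29  0.66 -0.57  1.72  0.43  0.9  -0.21]
```

Request:
step_arm([
  [0,0,0,0,-6,0,1],
  [0,0,0,0,-6,0,1],
  [0,0,0,0,-6,0,1],
  [0,0,0,0,-6,0,1],
  [0,0,0,0,-6,0,1],
  [0,0,0,0,-6,0,1],
  [0,0,0,0,-6,0,1],
  [0,0,0,0,-6,0,1],
  [0,0,0,0,-4,0,1],
  [0,0,0,0,0,0,1],
])

```text
clock: 14.82
tcp_pos: [0.6175, -0.0089, 0.0937]
tcp_rot: [-1.374, -0.904, 0.906]
contact_force: [-3.1, -0.6, 1.8]
grip_width: 0.0149
```

```bash
python3 -c "
from h import *
st()"
```

```text
t 14.82 tcp [ 0.6175 -0.0089  0.0937] yaw x 66.74 down [-0.001 -0.    -1.   ] w 0.0149 F [-3.1 -0.6  1.8] T [-0.19  0.7  -0.05] j [ 0.42  0.72 -0.81  1.71  0.61  0.98  0.54]
```

Request:
step_arm([
  [0,0,0,0,-3,0,1],
  [0,0,0,0,-3,0,1],
  [0,0,0,0,-2,0,1],
  [0,0,0,0,0,0,1],
])

```text
clock: 15.32
tcp_pos: [0.6176, -0.0091, 0.0936]
tcp_rot: [-1.324, -1.009, 1.011]
contact_force: [-4.2, -2.2, 3.0]
grip_width: 0.0147
```

```bash
python3 -c "
from h import *
st()"
```

```text
t 15.32 tcp [ 0.6176 -0.0091  0.0936] yaw x 74.67 down [-0.001 -0.001 -1.   ] w 0.0147 F [-4.2 -2.2  3. ] T [-0.51  1.33 -0.75] j [ 0.44  0.73 -0.85  1.71  0.63  1.    0.66]
```

Request:
step_arm([
  [0,0,0,0,-2,0,1],
  [0,0,0,0,0,0,1],
])

```text
clock: 15.58
tcp_pos: [0.6175, -0.0091, 0.0937]
tcp_rot: [-1.31, -1.034, 1.036]
contact_force: [-5.0, -1.8, 2.9]
grip_width: 0.015
```

```bash
python3 -c "
from h import *
st()"
```

```text
t 15.57 tcp [ 0.6175 -0.0091  0.0937] yaw x 76.62 down [-0.001 -0.001 -1.   ] w 0.015 F [-5.  -1.8  2.9] T [-0.53  1.4  -1.31] j [ 0.44  0.73 -0.85  1.71  0.64  1.    0.69]
```

The stop is reached: torque goes from 0.05 to 0.75 to 1.3 N m, and the angle equals 0.9 rad plus play. I back off into the play, release, and work out the real fingertip height from the image.

Request:
step_arm([
  [0,0,0,0,5,0,1],
  [0,0,0,0,4,0,1],
  [0,0,0,0,0,0,-1],
  [0,0,0,0,0,0,-1],
  [0,0,0,0,0,0,-1],
  [0,0,0,0,0,0,-1],
  [0,-30,0,0,0,0,-1],
  [0,-50,0,0,0,0,-1],
  [0,0,0,0,0,0,-1],
])

```text
clock: 16.7
tcp_pos: [0.6201, -0.0075, 0.1774]
tcp_rot: [-1.371, -0.924, 0.915]
contact_force: [0.4, 0.3, 0.5]
grip_width: 0.0853
```

```bash
python3 - <<'E'
from h import *
s,M=st();W=snap('wrist','w6');snap('scene','s6')
w=W
# tip height: tool point (0,-h,0.011) for shut pads at v=257.5
for zz in (0,.011):
  for h in(0,.01,.02,.03): print(zz,h,proj(w,s['tcp_pos']+M@[0,-h,zz])[0].round(1))
cv2.imwrite('pics/w6.png',cv2.resize(w['frame'],(784,588))[:,:,::-1])
E
```

```text
t 16.7 tcp [ 0.6201 -0.0075  0.1774] yaw x 67.8 down [ 0.006  0.001 -1.   ] w 0.0853 F [0.4 0.3 0.5] T [-0.04  0.02 -0.05] j [ 0.45  0.63 -0.87  1.62  0.53  1.13  0.63]
0 0 [281.  258.1]
0 0.01 [281.  267.1]
0 0.02 [281.1 277.1]
0 0.03 [281.1 288.5]
0.011 0 [281.  236.3]
0.011 0.01 [281.  244.2]
0.011 0.02 [281.1 253. ]
0.011 0.03 [281.1 263. ]
```

View pics/w6.png

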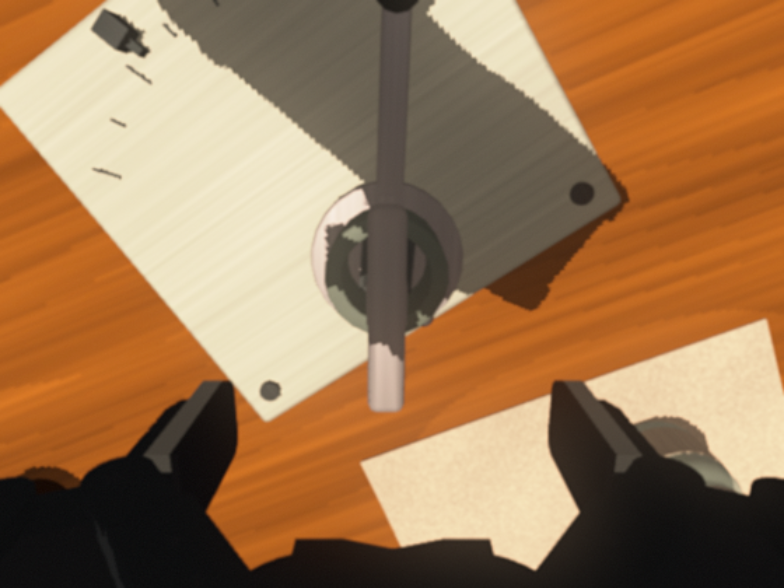

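The key stands upright in the socket (bar from (388,205) to (386,410)). The fence runs up to the knob at (397,5) and the mark tab is at (120,33). I refine the fence angle.

```bash
python3 - <<'E'
from h import *
w=pickle.load(open('w6.pkl','rb'))
f=lambda u,v:((u+.5)/1.4-.5,(v+.5)/1.4-.5)
a=unproj(w,f(397,22),.034);b=unproj(w,f(391.5,160),.034);P=np.array([.618,-.0085])
print(a,b)
for X in(a,b):print(np.arctan2(X[1]-P[1],P[0]-X[0]))
d=a-b;print(np.arctan2(d[1],-d[0]))
t=unproj(w,f(118,31),.028);n=unproj(w,f(145,51),.02)
for X in(t,n):print(X,np.arctan2(P[1]-X[1],P[0]-X[0]))
th=.443
E
```

```text
[0.499911   0.04419263 0.034     ] [0.56370346 0.014967   0.034     ]
0.4196986822190307
0.40795384372843907
0.429599304011211
[ 0.44737631 -0.09559184  0.028     ] 0.4719585855472969
[ 0.45875696 -0.09000383  0.02      ] 0.473059125792323
```

Request:
step_arm([
  [0,0,0,0,2.4,0,-1],
  [-0.6,0,48.9,0,0,0,-1],
  [-0.6,0,48.9,0,0,0,-1],
  [-0.5,0,48.9,0,0,0,-1],
  [0,40,0,0,0,0,-1],
  [0,40,0,0,0,0,-1],
  [0,40,0,0,0,0,-1],
  [0,20,0,0,0,0,-1],
  [0,0,0,0,0,0,-1],
])

```text
clock: 17.92
tcp_pos: [0.4823, 0.0509, 0.0319]
tcp_rot: [-1.38, -0.884, 0.89]
contact_force: [-0.1, 0.3, 0.2]
grip_width: 0.0854
```

```bash
python3 -c "
from h import *
st()"
```

```text
t 17.93 tcp [0.4823 0.0509 0.0319] yaw x 65.36 down [-0.004 -0.    -1.   ] w 0.0854 F [-0.1  0.3  0.2] T [-0.01 -0.    0.05] j [ 0.29  0.64 -0.74  2.11  0.71  0.66  0.2 ]
```

Request:
step_arm([
  [0.5,10,-3,0,0,0,-1],
  [0,0,0,0,0,0,1],
  [0,0,0,0,0,0,1],
  [0,0,0,0,0,0,1],
  [0,0,0,0,0,0,1],
  [0,0,0,0,0,0,1],
], grip_force=25)

```text
clock: 18.68
tcp_pos: [0.487, 0.0502, 0.024]
tcp_rot: [-1.383, -0.888, 0.887]
contact_force: [-0.6, -1.1, 6.4]
grip_width: 0.0255
```

```bash
python3 -c "
from h import *
st()"
```

```text
t 18.68 tcp [0.487  0.0502 0.024 ] yaw x 65.38 down [ 0.001 -0.    -1.   ] w 0.0255 F [-0.6 -1.1  6.4] T [-0.11  0.23 -0.01] j [ 0.28  0.66 -0.73  2.11  0.73  0.65  0.19]
```

Request:
step_arm([
  [-16.03,0,-0.9,0,-6.41,0,1],
  [-16.03,0,-0.9,0,-6.41,0,1],
  [-16.03,0,-0.9,0,-6.41,0,1],
  [-16.03,0,-0.9,0,-6.41,0,1],
  [-16.03,0,-0.9,0,-6.41,0,1],
  [-16.03,0,-0.9,0,-6.41,0,1],
  [-16.03,0,-0.9,0,-6.41,0,1],
  [-16.03,0,-0.9,0,-6.41,0,1],
  [0,0,0,0,0,0,1],
])

```text
clock: 19.8
tcp_pos: [0.4897, -0.0752, 0.024]
tcp_rot: [-0.953, -1.544, 1.543]
contact_force: [-1.3, 0.6, 8.4]
grip_width: 0.025
```

```bash
python3 -c "
from h import *
s,M=st();t=s['tcp_pos'];print(np.arctan2(-.0085-t[1],.618-t[0]),np.hypot(-.0085-t[1],.618-t[0]))"
```

```text
t 19.8 tcp [ 0.4897 -0.0752  0.024 ] yaw x 116.66 down [ 0.001 -0.    -1.   ] w 0.025 F [-1.3  0.6  8.4] T [-0.09  0.35  0.13] j [ 0.68  0.75 -0.97  2.09  0.89  0.8   1.18]
0.4792852210279059 0.1445359876536789
```

Request:
step_arm([
  [0,0,0,0,0,0,-1],
  [0,0,0,0,0,0,-1],
  [0,0,0,0,0,0,-1],
  [0,0,0,0,0,0,-1],
  [0,-30,0,0,0,0,-1],
  [0,-45,0,0,0,0,-1],
  [0,-45,0,0,0,0,-1],
  [0,0,0,0,0,0,-1],
])

```text
clock: 20.8
tcp_pos: [0.4908, -0.0736, 0.1464]
tcp_rot: [-0.957, -1.546, 1.542]
contact_force: [0.5, 0.3, -0.4]
grip_width: 0.0854
```

```bash
python3 - <<'E'
from h import *
s,M=st();w=snap('wrist','w7');S=snap('scene','s7');T=snap('top','t7')
P=[.618,-.0085]
for th in(.45,.475,.5):
  print(th,[proj(w,[P[0]-r*np.cos(th),P[1]-r*np.sin(th),z])[0].round(1).tolist() for r,z in((.1,.034),(.145,.076),(.17,.03),(.178,.025),(.19,.028))])
a=proj(w,[P[0]-.165*np.cos(.475),P[1]-.165*np.sin(.475),.03])[0];x0,y0=(a-[50,50]).astype(int);x0=max(0,x0);y0=max(0,y0)
im=np.zeros((540,800,3),np.uint8);c=w['frame'][y0:y0+108,x0:x0+110];print('crop off',x0,y0,c.shape)
im[:c.shape[0]*5,:c.shape[1]*5]=cv2.resize(c,None,fx=5,fy=5,interpolation=2);im[:187,550:]=cv2.resize(w['frame'],(250,187))
d=S['frame'][140:260,170:330];im[200:388,550:]=cv2.resize(d,(250,188),interpolation=2)
cv2.imwrite('pics/w7.png',im[:,:,::-1]);cv2.imwrite('w7raw.png',w['frame'][:,:,::-1])
E
```

```text
t 20.8 tcp [ 0.4908 -0.0736  0.1464] yaw x 116.66 down [ 0.005 -0.001 -1.   ] w 0.0854 F [ 0.5  0.3 -0.4] T [-0.04  0.01 -0.  ] j [ 0.8   0.59 -1.14  1.96  0.64  1.    1.39]
0.45 [[283.2, 250.4], [284.7, 211.3], [284.7, 161.9], [284.9, 150.3], [285.2, 134.6]]
0.475 [[280.0, 250.4], [279.1, 211.3], [279.1, 161.9], [279.0, 150.3], [278.8, 134.6]]
0.5 [[276.9, 250.5], [273.6, 211.4], [273.4, 162.0], [273.1, 150.5], [272.4, 134.7]]
crop off 229 118 (108, 110, 3)
```

View pics/w7.png

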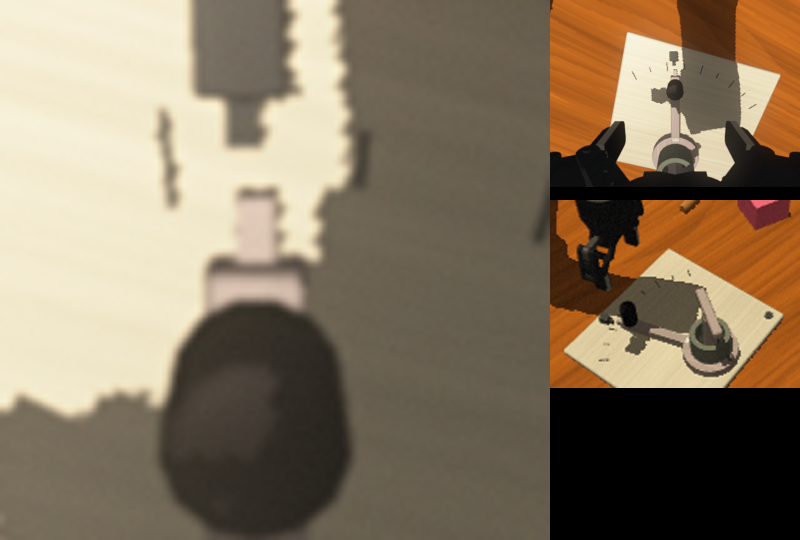

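The view shows the pointer's centre at x≈257 and the tab nose and block at x≈246 and 241 (crop pixels), so the fence is about 0.01 rad short. The key stands in the socket. I'll regrip the knob and nudge it on.

Request:
step_arm([
  [-1.5,40,0,0,0,0,-1],
  [0,45,0,0,0,0,-1],
  [0,25,0,0,0,0,-1],
  [0,10,0,0,0,0,-1],
  [0,0,0,0,0,0,-1],
])

```text
clock: 21.58
tcp_pos: [0.4893, -0.075, 0.023]
tcp_rot: [-0.95, -1.543, 1.544]
contact_force: [0.9, -0.6, 1.0]
grip_width: 0.0855
```

```bash
python3 -c "
from h import *
s,M=st();t=s['tcp_pos'];print(np.arctan2(-.0085-t[1],.618-t[0]),np.hypot(-.0085-t[1],.618-t[0]))"
```

```text
t 21.57 tcp [ 0.4893 -0.075   0.023 ] yaw x 116.71 down [-0.002  0.001 -1.   ] w 0.0855 F [ 0.9 -0.6  1. ] T [-0.    0.03 -0.04] j [ 0.67  0.74 -0.96  2.09  0.89  0.79  1.19]
0.47713437326501296 0.1449099104938119
```

Request:
step_arm([
  [-1.7,0,0,0,0,0,-1],
  [0,0,0,0,0,0,1],
  [0,0,0,0,0,0,1],
  [0,0,0,0,0,0,1],
  [0,0,0,0,0,0,1],
  [0,0,0,0,0,0,1],
])

```text
clock: 22.32
tcp_pos: [0.4906, -0.0769, 0.0239]
tcp_rot: [-0.952, -1.543, 1.543]
contact_force: [-1.4, -0.8, 6.2]
grip_width: 0.0252
```

```bash
python3 -c "
from h import *
s,M=st();t=s['tcp_pos'];print(np.arctan2(-.0085-t[1],.618-t[0]),np.hypot(-.0085-t[1],.618-t[0]))"
```

```text
t 22.32 tcp [ 0.4906 -0.0769  0.0239] yaw x 116.67 down [ 0. -0. -1.] w 0.0252 F [-1.4 -0.8  6.2] T [-0.09  0.33  0.07] j [ 0.67  0.74 -0.96  2.08  0.89  0.8   1.19]
0.4925022519897709 0.14463605850156483
```

Request:
step_arm([
  [0,0,0,0,0,0,-1],
  [0,0,0,0,0,0,-1],
  [0,0,0,0,0,0,-1],
  [0,0,0,0,0,0,-1],
  [0,-30,0,0,0,0,-1],
  [0,-45,0,0,0,0,-1],
  [0,-45,0,0,0,0,-1],
  [0,0,0,0,0,0,-1],
])

```text
clock: 23.32
tcp_pos: [0.4923, -0.0765, 0.1464]
tcp_rot: [-0.957, -1.546, 1.542]
contact_force: [0.7, -0.6, -1.3]
grip_width: 0.0855
```

```bash
python3 - <<'E'
from h import *
s,M=st();snap('wrist','w8')
P=[.618,-.0085]
A=pickle.load(open('w7.pkl','rb'));B=pickle.load(open('w8.pkl','rb'))
up=lambda p:cv2.resize(cv2.cvtColor(p['frame'],cv2.COLOR_RGB2GRAY),None,fx=8,fy=8,interpolation=cv2.INTER_CUBIC)
a,b=up(A),up(B)
def m(n,x0,x1,y0,y1):
    t=a[8*y0:8*y1,8*x0:8*x1];g=8*12
    R=cv2.matchTemplate(b[8*y0-g:8*y1+g,8*x0-g:8*x1+g],t,cv2.TM_CCOEFF_NORMED);_,v,_,l=cv2.minMaxLoc(R)
    print(n,round(v,3),(np.array(l)-g)/8)
m('block',264,290,119,136);m('blocknose',264,288,119,147);m('pointer',272,292,153,182);m('knob',258,303,178,226)
for n,p in(('A',A),('B',B)):
  print(n,[[proj(p,[P[0]-r*np.cos(.475),P[1]-r*np.sin(.475),z])[0].round(2).tolist()] for r,z in((.145,.076),(.166,.03),(.178,.025),(.19,.028))])
G=cv2.cvtColor(B['frame'],cv2.COLOR_RGB2GRAY)
for y in(125,130,140,143,158,162,166,170,174): print(y,G[y,262:300].tolist())
E
```

```text
t 23.32 tcp [ 0.4923 -0.0765  0.1464] yaw x 116.64 down [ 0.005 -0.001 -1.   ] w 0.0855 F [ 0.7 -0.6 -1.3] T [0.   0.02 0.01] j [ 0.8   0.59 -1.13  1.96  0.64  1.    1.4 ]
block 0.995 [4.375 0.125]
blocknose 0.996 [4.375 0.   ]
pointer 0.981 [1.125 0.125]
knob 0.998 [1.5 0. ]
A [[[279.15, 211.27]], [[279.14, 167.17]], [[279.0, 150.33]], [[278.8, 134.59]]]
B [[[284.16, 211.29]], [[283.47, 167.18]], [[283.31, 150.34]], [[283.2, 134.6]]]
125 [238, 237, 236, 237, 237, 237, 238, 239, 237, 213, 150, 114, 114, 113, 112, 111, 110, 110, 109, 108, 108, 108, 107, 108, 106, 104, 104, 101, 124, 179, 223, 235, 235, 233, 222, 187, 146, 115]
130 [234, 234, 235, 235, 235, 235, 236, 237, 236, 212, 148, 113, 112, 113, 111, 109, 110, 109, 108, 107, 106, 106, 108, 105, 104, 105, 104, 107, 141, 202, 236, 238, 238, 236, 224, 182, 128, 103]
140 [233, 231, 210, 174, 187, 223, 234, 234, 233, 234, 234, 235, 235, 236, 236, 223, 174, 123, 108, 107, 106, 106, 119, 162, 213, 233, 234, 232, 232, 232, 231, 231, 230, 231, 229, 219, 187, 145]
143 [234, 231, 206, 147, 129, 177, 221, 232, 232, 232, 232, 232, 231, 232, 2
[... 384 characters left out ...]
231, 228, 219, 209, 207, 206, 206, 206, 204, 185, 158, 173, 213, 231, 232, 232, 226, 198, 153, 114, 105, 104, 105, 104, 105]
166 [233, 233, 234, 232, 232, 232, 233, 233, 232, 233, 233, 234, 235, 233, 227, 215, 206, 206, 205, 205, 206, 201, 184, 157, 173, 215, 233, 233, 231, 224, 191, 134, 101, 99, 101, 101, 102, 102]
170 [231, 232, 231, 231, 232, 232, 232, 233, 227, 199, 146, 110, 96, 90, 106, 135, 160, 164, 160, 155, 158, 156, 142, 113, 89, 87, 90, 99, 136, 182, 202, 179, 128, 102, 100, 102, 100, 101]
174 [231, 231, 231, 231, 231, 232, 233, 231, 212, 174, 168, 179, 183, 186, 186, 186, 186, 185, 186, 187, 185, 184, 182, 181, 180, 179, 175, 150, 114, 92, 96, 101, 101, 102, 102, 100, 100, 101]
```

The fence is now about 0.487 and the tab about 0.482 by edge profiles, within about 0.005 rad (measuring noise). Back to the key.

Request:
step_arm([
  [0,-31,0,0,0,0,-1],
  [1.5,0,-47.6,0,0,0,-1],
  [1.5,0,-47.6,0,0,0,-1],
  [1.4,0,-47.7,0,0,0,-1],
  [0,0,0,0,9.78,0,-1],
  [0,0,0,0,9.78,0,-1],
  [0,0,0,0,9.78,0,-1],
  [0,0,0,0,9.78,0,-1],
  [0,0,0,0,9.78,0,-1],
  [0,0,0,0,0,0,-1],
])

```text
clock: 24.62
tcp_pos: [0.6157, -0.009, 0.1734]
tcp_rot: [-1.368, -0.918, 0.921]
contact_force: [-0.7, -0.3, -0.6]
grip_width: 0.0854
```

```bash
python3 - <<'E'
from h import *
s,M=st();w=snap('wrist','w9')
G=cv2.cvtColor(w['frame'],cv2.COLOR_RGB2GRAY)
# find bar edges: expected px
for r in(.04,.025,0,-.025,-.04):
    X=np.array([.618,-.0085,.138])+r*np.array([np.cos(np.radians(157.8)),np.sin(np.radians(157.8)),0])
    q=proj(w,X)[0];y=int(round(q[1]));x=int(round(q[0]));print(r,q.round(1),x-20,G[y,x-20:x+21].tolist() if y<420 else '')
E
```

```text
t 24.62 tcp [ 0.6157 -0.009   0.1734] yaw x 67.84 down [-0.002 -0.001 -1.   ] w 0.0854 F [-0.7 -0.3 -0.6] T [ 0.05 -0.02 -0.04] j [ 0.44  0.63 -0.85  1.63  0.51  1.12  0.65]
0.04 [283.6 166.3] 264 [71, 70, 71, 76, 79, 81, 84, 85, 85, 85, 86, 86, 85, 84, 84, 85, 83, 83, 84, 83, 83, 83, 84, 83, 83, 81, 82, 81, 78, 79, 76, 72, 68, 63, 61, 60, 59, 59, 59, 57, 55]
0.025 [283.5 193.5] 264 [53, 54, 59, 69, 76, 79, 82, 85, 85, 84, 84, 85, 85, 85, 82, 83, 82, 81, 83, 82, 84, 81, 82, 83, 81, 82, 80, 78, 80, 77, 73, 64, 49, 43, 43, 48, 61, 74, 78, 80, 80]
0 [283.4 236.3] 263 [149, 148, 136, 113, 91, 84, 85, 86, 88, 89, 89, 89, 88, 88, 87, 89, 85, 86, 86, 86, 86, 86, 86, 87, 86, 87, 85, 83, 83, 80, 80, 78, 72, 67, 65, 66, 66, 69, 83, 114, 138]
-0.025 [283.3 276.6] 263 [130, 133, 132, 131, 132, 149, 169, 178, 183, 190, 197, 203, 204, 202, 201, 198, 196, 197, 197, 197, 198, 199, 196, 195, 188, 179, 169, 159, 147, 126, 108, 117, 127, 131, 132, 132, 132, 132, 134, 133, 134]
-0.04 [283.2 299.6] 263 [128, 128, 128, 127, 129, 140, 153, 167, 175, 181, 186, 188, 187, 186, 184, 182, 180, 180, 181, 182, 182, 184, 184, 184, 181, 171, 160, 149, 141, 135, 134, 135, 135, 133, 133, 131, 130, 128, 126, 125, 125]
```

Request:
step_arm([
  [0.3,30,-1.9,0,0,0,-1],
  [0,30,0,0,0,0,-1],
  [0,20,0,0,0,0,-1],
  [0,0,0,0,0,0,-1],
  [0,0,0,0,0,0,1],
  [0,0,0,0,0,0,1],
  [0,0,0,0,0,0,1],
  [0,0,0,0,0,0,1],
  [0,0,0,0,0,0,1],
], grip_force=80)

```text
clock: 25.8
tcp_pos: [0.6185, -0.0094, 0.0954]
tcp_rot: [-1.369, -0.919, 0.918]
contact_force: [-0.6, -1.3, 6.6]
grip_width: 0.0142
```

```bash
python3 -c "
from h import *
st()"
```

```text
t 25.8 tcp [ 0.6185 -0.0094  0.0954] yaw x 67.76 down [ 0.001 -0.    -1.   ] w 0.0142 F [-0.6 -1.3  6.6] T [-0.23  0.19  0.02] j [ 0.41  0.71 -0.79  1.71  0.6   0.98  0.57]
```

Request:
step_arm([
  [0,0,0,0,6,0,1],
  [0,0,0,0,6,0,1],
  [0,0,0,0,6,0,1],
  [0,0,0,0,6,0,1],
  [0,0,0,0,6,0,1],
  [0,0,0,0,6,0,1],
  [0,0,0,0,6,0,1],
  [0,0,0,0,6,0,1],
  [0,0,0,0,6,0,1],
  [0,0,0,0,5,0,1],
  [0,0,0,0,0,0,1],
])

```text
clock: 27.18
tcp_pos: [0.6183, -0.0097, 0.0953]
tcp_rot: [-1.569, -0.12, 0.119]
contact_force: [-0.5, -1.4, 5.9]
grip_width: 0.0144
```

```bash
python3 -c "
from h import *
st()"
```

```text
t 27.18 tcp [ 0.6183 -0.0097  0.0953] yaw x 8.69 down [ 0.001 -0.001 -1.   ] w 0.0144 F [-0.5 -1.4  5.9] T [-0.44  0.34  0.02] j [ 0.26  0.64 -0.52  1.72  0.4   0.89 -0.28]
```

Request:
step_arm([
  [0,0,0,0,3,0,1],
  [0,0,0,0,1.5,0,1],
  [0,0,0,0,0,0,1],
])

```text
clock: 27.55
tcp_pos: [0.6183, -0.0097, 0.0954]
tcp_rot: [-1.571, -0.059, 0.058]
contact_force: [-1.3, -1.2, 6.1]
grip_width: 0.0146
```

```bash
python3 -c "
from h import *
st()"
```

```text
t 27.55 tcp [ 0.6183 -0.0097  0.0954] yaw x 4.25 down [ 0.001 -0.001 -1.   ] w 0.0146 F [-1.3 -1.2  6.1] T [-0.44  0.4   0.08] j [ 0.25  0.64 -0.5   1.72  0.38  0.88 -0.34]
```

Request:
step_arm([
  [0,0,0,0,2,0,1],
  [0,0,0,0,2,0,1],
  [0,0,0,0,0,0,1],
])

```text
clock: 27.92
tcp_pos: [0.6183, -0.0096, 0.0954]
tcp_rot: [-1.572, -0.005, 0.004]
contact_force: [-1.4, -1.6, 7.0]
grip_width: 0.0148
```

```bash
python3 -c "
from h import *
st()"
```

```text
t 27.93 tcp [ 0.6183 -0.0096  0.0954] yaw x 0.32 down [ 0.001 -0.001 -1.   ] w 0.0148 F [-1.4 -1.6  7. ] T [-0.54  0.35  0.73] j [ 0.24  0.64 -0.48  1.72  0.37  0.87 -0.4 ]
```

Request:
step_arm([
  [0,0,0,0,2,0,1],
  [0,0,0,0,1,0,1],
  [0,0,0,0,0,0,1],
])

```text
clock: 28.3
tcp_pos: [0.6183, -0.0096, 0.0954]
tcp_rot: [-1.572, 0.035, -0.036]
contact_force: [-1.7, -1.7, 6.4]
grip_width: 0.0145
```

```bash
python3 -c "
from h import *
st()"
```

```text
t 28.3 tcp [ 0.6183 -0.0096  0.0954] yaw x -2.58 down [ 0.001 -0.001 -1.   ] w 0.0145 F [-1.7 -1.7  6.4] T [-0.65  0.38  1.45] j [ 0.23  0.64 -0.46  1.72  0.36  0.87 -0.44]
```

Fully tight: torque climbs 0.08, 0.73, 1.45 N m. I unload into the play and lift out.

Request:
step_arm([
  [0,0,0,0,5,0,1],
  [0,0,0,0,-10,0,1],
  [0,0,0,0,-5,0,1],
  [0,0,0,0,0,0,1],
  [0,-15,0,0,0,0,1],
  [0,-30,0,0,0,0,1],
  [0,-35,0,0,0,0,1],
  [0,-32,0,0,0,0,1],
  [0,0,0,0,0,0,1],
])

```text
clock: 29.42
tcp_pos: [0.6193, -0.0089, 0.2096]
tcp_rot: [-1.569, -0.103, 0.096]
contact_force: [-0.1, -0.5, -2.4]
grip_width: 0.0146
```

```bash
python3 - <<'E'
from h import *
s,M=st();w=snap('wrist','wa');S=snap('scene','sa')
def prof(w):
    G=cv2.cvtColor(w['frame'],cv2.COLOR_RGB2GRAY)
    for y in(170,200,225):print(y,262,G[y,255:310].tolist())
prof(w);w4=pickle.load(open('w4.pkl','rb'));prof(w4);prof(pickle.load(open('w5.pkl','rb')))
E
```

```text
t 29.43 tcp [ 0.6193 -0.0089  0.2096] yaw x 7.26 down [ 0.005  0.    -1.   ] w 0.0146 F [-0.1 -0.5 -2.4] T [-0.   -0.    0.02] j [ 0.29  0.53 -0.56  1.58  0.31  1.11 -0.22]
170 262 [158, 164, 174, 180, 169, 131, 110, 108, 110, 110, 114, 115, 116, 114, 113, 109, 104, 91, 68, 57, 54, 55, 56, 54, 54, 54, 54, 53, 54, 53, 53, 53, 52, 54, 52, 52, 54, 55, 66, 80, 95, 117, 122, 100, 76, 71, 72, 74, 74, 75, 74, 74, 75, 75, 75]
200 262 [80, 82, 87, 94, 95, 96, 95, 98, 97, 100, 100, 99, 100, 99, 100, 99, 99, 99, 100, 99, 99, 98, 96, 98, 97, 98, 97, 97, 98, 96, 98, 97, 99, 97, 98, 98, 96, 97, 96, 95, 95, 95, 94, 93, 94, 92, 90, 84, 82, 100, 134, 160, 169, 170, 168]
225 262 [237, 236, 218, 157, 106, 94, 98, 99, 100, 100, 102, 102, 101, 102, 103, 101, 103, 102, 100, 100, 100, 99, 99, 99, 99, 100, 100, 100, 98, 99, 98, 99, 99, 100, 101, 101, 101, 100, 100, 99, 98, 98, 96, 96, 95, 92, 122, 193, 237, 241, 240, 239, 241, 241, 241]
170 262 [54, 53, 55, 55, 54, 55, 55, 54, 55, 54, 55, 55, 55, 54, 55, 55, 55, 55, 55, 53, 55, 54, 54, 55, 55, 55, 55, 55, 54, 55, 53, 55, 54, 55, 56, 55, 54, 55, 56, 55, 55, 
[... 614 characters left out ...]
2 [81, 80, 78, 77, 81, 89, 101, 96, 86, 84, 81, 83, 78, 77, 75, 73, 71, 66, 65, 65, 60, 55, 54, 51, 52, 52, 51, 51, 50, 52, 51, 51, 52, 51, 52, 51, 52, 51, 53, 57, 63, 68, 71, 71, 72, 72, 71, 71, 73, 73, 74, 72, 73, 73, 72]
200 262 [79, 80, 86, 93, 94, 95, 95, 98, 98, 97, 98, 98, 99, 98, 99, 98, 97, 98, 95, 96, 95, 96, 95, 94, 96, 96, 95, 95, 95, 94, 95, 94, 95, 95, 95, 95, 94, 95, 94, 93, 93, 91, 91, 91, 92, 91, 91, 87, 82, 74, 70, 67, 68, 80, 113]
225 262 [196, 172, 147, 115, 98, 97, 95, 97, 98, 101, 99, 101, 101, 100, 101, 101, 99, 100, 99, 99, 98, 97, 96, 98, 97, 96, 98, 98, 96, 97, 98, 97, 97, 97, 97, 98, 96, 98, 96, 96, 95, 95, 94, 93, 93, 91, 89, 96, 124, 162, 193, 222, 237, 243, 243]
```

Request:
step_arm([
  [-1.8,0,46.8,0,0,0,1],
  [-1.8,0,46.8,0,0,0,1],
  [-1.8,0,46.8,0,0,0,1],
  [-1.8,0,46.8,0,0,0,1],
  [-1.8,0,46.8,0,0,0,1],
  [-1.8,0,46.8,0,0,0,1],
  [-1.7,0,46.8,0,0,0,1],
  [-1.7,0,46.8,0,0,0,1],
  [0,0,0,0,0,0,1],
])

```text
clock: 30.65
tcp_pos: [0.5533, 0.365, 0.2048]
tcp_rot: [-1.567, -0.102, 0.108]
contact_force: [0.8, -0.8, -2.1]
grip_width: 0.0143
```

Request:
step_arm([
  [0,0,0,0,-9.55,0,1],
  [0,0,0,0,-9.55,0,1],
  [0,0,0,0,-9.55,0,1],
  [0,0,0,0,-9.55,0,1],
  [0,0,0,0,-9.55,0,1],
  [0,0,0,0,-9.55,0,1],
  [0,0,0,0,-9.55,0,1],
  [0,0,0,0,-9.55,0,1],
  [0,0,0,0,0,0,1],
])

```text
clock: 31.78
tcp_pos: [0.5566, 0.359, 0.205]
tcp_rot: [-1.26, -1.124, 1.128]
contact_force: [0.0, 0.2, -2.8]
grip_width: 0.0141
```

```bash
python3 - <<'E'
from h import *
s,M=st();d=M.T@(np.array([.558,.3607,.2])-s['tcp_pos']);print('to go tool mm',(d*1e3).round(1))
E
```

```text
t 31.77 tcp [0.5566 0.359  0.205 ] yaw x 83.58 down [-0.002 -0.001 -1.   ] w 0.0141 F [ 0.   0.2 -2.8] T [ 0.    0.03 -0.05] j [-0.15  0.68 -0.9   1.46  0.55  1.27  0.35]
to go tool mm [ 1.9  5.  -1.2]
```

Request:
step_arm([
  [1.9,0,-1.2,0,0,0,1],
  [0,30,0,0,0,0,1],
  [0,25,0,0,0,0,1],
  [0,10,0,0,0,0,1],
  [0,8,0,0,0,0,1],
  [0,8,0,0,0,0,1],
  [0,0,0,0,0,0,1],
])

```text
clock: 32.65
tcp_pos: [0.558, 0.362, 0.1255]
tcp_rot: [-1.26, -1.127, 1.127]
contact_force: [0.4, 0.3, -3.0]
grip_width: 0.014
```

```bash
python3 - <<'E'
from h import *
s,M=st();d=M.T@(np.array([.558,.3607,.0914])-s['tcp_pos']);print('to go tool mm',(d*1e3).round(1))
E
```

```text
t 32.65 tcp [0.558  0.362  0.1255] yaw x 83.65 down [-0. -0. -1.] w 0.014 F [ 0.4  0.3 -3. ] T [0.01 0.02 0.02] j [-0.17  0.76 -0.86  1.55  0.62  1.13  0.29]
to go tool mm [-1.3 34.1 -0.1]
```

Tip 16 mm into the hole with no contact force; continuing down.

Request:
step_arm([
  [-0.6,10,0,0,0,0,1],
  [-0.5,10,0,0,0,0,1],
  [0,8,0,0,0,0,1],
  [0,5,0,0,0,0,1],
  [0,0,0,0,0,0,1],
])

```text
clock: 33.28
tcp_pos: [0.5579, 0.361, 0.0923]
tcp_rot: [-1.259, -1.127, 1.128]
contact_force: [-0.5, -0.2, -2.6]
grip_width: 0.0148
```

```bash
python3 -c "
from h import *
st()"
```

```text
t 33.27 tcp [0.5579 0.361  0.0923] yaw x 83.68 down [-0. -0. -1.] w 0.0148 F [-0.5 -0.2 -2.6] T [ 0.01 -0.01 -0.01] j [-0.18  0.79 -0.84  1.58  0.65  1.07  0.26]
```

Request:
step_arm([
  [0,1.5,0,0,0,0,1],
  [0,1,0,0,0,0,1],
  [0,0,0,0,0,0,1],
])

```text
clock: 33.65
tcp_pos: [0.5583, 0.3615, 0.0915]
tcp_rot: [-1.26, -1.129, 1.126]
contact_force: [-0.9, -1.6, 6.1]
grip_width: 0.0146
```

```bash
python3 -c "
from h import *
st()"
```

```text
t 33.65 tcp [0.5583 0.3615 0.0915] yaw x 83.66 down [ 0.002  0.001 -1.   ] w 0.0146 F [-0.9 -1.6  6.1] T [-0.37  0.22 -0.01] j [-0.18  0.79 -0.84  1.58  0.65  1.07  0.26]
```

Contact with the hole's floor at exactly the expected height. I release, rise straight up and move off.

Request:
step_arm([
  [0,0,0,0,0,0,-1],
  [0,0,0,0,0,0,-1],
  [0,0,0,0,0,0,-1],
  [0,0,0,0,0,0,-1],
  [0,-30,0,0,0,0,-1],
  [0,-45,0,0,0,0,-1],
  [0,-45,0,0,0,0,-1],
  [0,-30,0,0,0,0,-1],
  [8,0,-50,0,0,0,-1],
  [0,0,-50,0,0,0,-1],
  [0,0,0,0,0,0,-1],
  [0,0,0,0,0,0,-1],
])

```text
clock: 35.15
tcp_pos: [0.6575, 0.3584, 0.2396]
tcp_rot: [-1.258, -1.127, 1.128]
contact_force: [-0.9, -0.0, 0.1]
grip_width: 0.0856
```

```bash
python3 - <<'E'
from h import *
from station import manip
s,M=st()
A={'s':pickle.load(open('scene1.pkl','rb')),'t':pickle.load(open('top1.pkl','rb'))}
S=snap('scene','sb');T=snap('top','tb')
up=lambda p:cv2.resize(cv2.cvtColor(p['frame'],cv2.COLOR_RGB2GRAY),None,fx=4,fy=4,interpolation=2)
def m(n,A,B,x0,x1,y0,y1,g=32):
    a,b=up(A),up(B);t=a[4*y0:4*y1,4*x0:4*x1]
    R=cv2.matchTemplate(b[4*y0-g:4*y1+g,4*x0-g:4*x1+g],t,cv2.TM_CCOEFF_NORMED);_,v,_,l=cv2.minMaxLoc(R);print(n,round(v,3),(np.array(l)-g)/4)
m('key scene',A['s'],S,340,374,112,150);m('cupA s',A['s'],S,377,403,176,206);m('cupB s',A['s'],S,172,208,323,362)
m('tab s',A['s'],S,199,213,208,222);m('cupA t',A['t'],T,197,218,152,174);m('cupB t',A['t'],T,396,420,163,187);m('key t',A['t'],T,180,200,192,232)
W=pickle.load(open('s7.pkl','rb'));m('fence vs s7',W,S,203,235,198,232)
for k in('tkey','fence_knob','mark_tab'):print(k,[([round(float(v)) for v in d['bbox']],round(d['conf'],2)) for d in manip.search_frame(S,k)])
E
```

```text
t 35.15 tcp [0.6575 0.3584 0.2396] yaw x 83.7 down [-0.001  0.    -1.   ] w 0.0856 F [-0.9 -0.   0.1] T [-0.03  0.05 -0.03] j [-0.18  0.78 -0.87  1.13  0.58  1.46  0.51]
key scene 0.813 [ 0.   -0.25]
cupA s 0.965 [0.   0.25]
cupB s 0.999 [0. 0.]
tab s 0.992 [0. 0.]
cupA t 0.507 [-4.    4.25]
cupB t 0.999 [0. 0.]
key t 0.617 [ 0.   -0.25]
fence vs s7 0.632 [-0.5  0.5]
tkey [([344, 116, 368, 146], 0.72), ([381, 105, 407, 142], 0.55), ([182, 170, 319, 291], 0.3)]
fence_knob [([212, 206, 289, 254], 0.77)]
mark_tab [([201, 212, 208, 220], 0.57)]
```

The key matches its original spot and the bystanders are unmoved. cupcake_a is hidden in the top view but matches in scene. One last numeric check of fence against tab after tightening.

Request:
step_arm([
  [-56.3,0,14.6,0,0,0,-1],
  [-56.3,0,14.6,0,0,0,-1],
  [-56.3,0,14.6,0,0,0,-1],
  [-56.3,0,14.6,0,0,0,-1],
  [-56.3,0,14.6,0,0,0,-1],
  [-56.3,0,14.6,0,0,0,-1],
  [-56.3,0,14.6,0,0,0,-1],
  [-56.3,0,14.6,0,0,0,-1],
  [0,23.3,0,0,-8.23,0,-1],
  [0,23.3,0,0,-8.23,0,-1],
  [0,23.3,0,0,-8.23,0,-1],
  [0,23.3,0,0,-8.23,0,-1],
])

```text
clock: 36.9
tcp_pos: [0.4923, -0.0769, 0.1466]
tcp_rot: [-0.951, -1.546, 1.546]
contact_force: [1.1, -0.9, -0.2]
grip_width: 0.0854
```

Request:
step_arm([
  [0,0,0,0,0,0,-1],
  [0,0,0,0,0,0,-1],
])

```text
clock: 37.15
tcp_pos: [0.4928, -0.0766, 0.1478]
tcp_rot: [-0.955, -1.541, 1.54]
contact_force: [0.4, -0.1, -0.2]
grip_width: 0.0852
```

```bash
python3 - <<'E'
from h import *
s,M=st();B=snap('wrist','wc');T=snap('top','td')
P=[.618,-.0085];A=pickle.load(open('w8.pkl','rb'));A7=pickle.load(open('w7.pkl','rb'))
up=lambda p:cv2.resize(cv2.cvtColor(p['frame'],cv2.COLOR_RGB2GRAY),None,fx=8,fy=8,interpolation=cv2.INTER_CUBIC)
a,b=up(A7),up(B)
def m(n,x0,x1,y0,y1,r,z):
    t=a[8*y0:8*y1,8*x0:8*x1];g=8*30
    R=cv2.matchTemplate(b[8*y0-g:8*y1+g,8*x0-g:8*x1+g],t,cv2.TM_CCOEFF_NORMED);_,v,_,l=cv2.minMaxLoc(R);d=(np.array(l)-g)/8
    q=[proj(p,[P[0]-r*np.cos(.48),P[1]-r*np.sin(.48),z])[0] for p in(A7,B)]
    print(n,round(v,3),d,'cam shift',(q[1]-q[0]).round(2),'object shift rad',-(d-(q[1]-q[0]))[0]/226)
m('block',264,290,119,136,.19,.028);m('blocknose',264,288,119,147,.185,.028);m('pointer',272,292,153,182,.166,.03);m('knob',258,303,178,226,.145,.076)
t1=pickle.load(open('top1.pkl','rb'));g=lambda p:cv2.cvtColor(p['frame'],cv2.COLOR_RGB2GRAY)
for n,x0,x1,y0,y1 in(('cupA',197,218,152,174),('cupB',396,420,163,187),('key',180,210,192,232)):
    R=cv2.matchTemplate(g(T)[y0-6:y1+6,x0-6:x1+6],g(t1)[y0:y1,x0:x1],cv2.TM_CCOEFF_NORMED);_,v,_,l=cv2.minMaxLoc(R);print(n,round(v,3),np.array(l)-6)
E
```

```text
t 37.15 tcp [ 0.4928 -0.0766  0.1478] yaw x 116.43 down [ 0.001 -0.    -1.   ] w 0.0852 F [ 0.4 -0.1 -0.2] T [ 0.04 -0.05 -0.02] j [ 0.8   0.59 -1.13  1.95  0.63  1.01  1.41]
block 0.995 [4.    0.125] cam shift [ 4.1 -0.3] object shift rad 0.0004632661382002232
blocknose 0.996 [ 4.    -0.125] cam shift [ 4.11 -0.33] object shift rad 0.00048145724031804744
pointer 0.977 [ 1.    -0.125] cam shift [ 4.16 -0.45] object shift rad 0.013977499851573944
knob 0.981 [ 1.625 -0.375] cam shift [ 5.09 -0.97] object shift rad 0.015335101278229263
cupA 1.0 [0 0]
cupB 1.0 [0 0]
key 0.998 [0 0]
```

```bash
python3 -c "
from station import manip
print(manip.sign_off())"
```

```text
the job is handed in; nothing more can be done
None
```

The job is done and handed in at about 37 s. I loosened the clamp with the T-key, swung the fence to the mark, tightened the clamp again and put the key back in its stand. The robot was clear of everything at hand-in.

**Clamp:** I turned it anticlockwise until the torque rose to 1.3 N m, at the angle expected for 0.9 rad plus play. Later I turned it clockwise until the torque rose to 1.45 N m, past the expected tight angle.

**Fence:** I gripped the knob and swung it about 0.9 rad. A picture then showed it roughly 0.01 rad short, so I gripped the knob again and nudged it on. After tightening it reads about 0.005 rad past the mark, which is about the measuring error. The tab had not moved.

**Key:** It touched the stand's floor at the expected height. The last top view matches the start picture at 0.998 with no shift, so it is back upright in its stand.

**Cupcakes:** Both match their start position in the top view with no shift.

**Went wrong or disagreed:**
- The first grasp of the key closed above the bar, because the fingertips sit about 25 mm higher than the reported TCP. I regrasped lower and nothing was disturbed.
- In an earlier check the top view of one cupcake was hidden by the gripper (match 0.51). The last picture cleared that up.

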